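Free the ash rake from its holder beside the stove

ROBOT

A 6-joint arm with a two-finger parallel gripper is mounted at the origin on the work surface. World frame = base frame: x ahead of the robot, y to its left, z up, the work surface at z = 0. Lengths are in m, angles in rad, forces in N, time in s.
With the tool pointing down it reaches from about 0.325 to 0.775 m from the base axis. Payload 5.5 kg.
Tool frame: the origin (TCP) lies at the very end of the fingers, on their centre line; the grasp point (between the pads) lies 19 mm behind it; z points along the fingers, y is the line along which they close (so a half turn about z gives the same grasp; the last joint's range is limited). The gripper opens to 85 mm and grips with 20 to 120 N. Pads are 22 mm wide; open, the fingers measure 114 mm over their backs; the gripper's body (76 mm by 85 mm) begins 54 mm behind the grasp point. The pads swing forward as they close: fully open they stand 13 mm farther back than shut.
Start: joints at [1.121, 0.091, 1.231, -0, 1.82, -0.057], TCP at [0.23, 0.554, 0.231] pointing down, gripper open.
Joint ranges: [-2.87, 2.87], [-0.86, 2.18], [0.17, 2.46], [-1.51, 4.65], [0.06, 2.69], [-2.65, 2.65]. Speed limits (rad/s): [2.57, 2.57, 3.01, 3.14, 3.14, 3.14].

INTERFACE

Orientations are given as a rotation vector (axis times angle).
In Python, from rig import r gives the robot as it stands. The module is installed in compiled form; this text tells all that it offers.
- The arm moves only by the shell command python3 -m inch 'ROWS' [OPENING] [FORCE]. ROWS is JSON, a list of rows, each an object of numbers: "dx", "dy", "dz": the shift along the world's x, y, z in m; "turn": the turn about the world's z in degrees. A call has 1 to 12 rows; each row is the pose to reach, as a shift and turn from the pose commanded when the call began; what a row does not reach only later rows make up. A row lasts 1/12 s, in which the tool goes at most 41.7 mm and 7.16 degrees, less where a joint would pass 70% of its speed; a pose out of reach is approached as far as the arm can. A call with a gripper value outside its range is refused whole. OPENING is the closure, from -1 (fully open) to 1 (shut), set as the call begins (- or left out, the last holds). The fingers move at their own pace and stop on an object; FORCE is the grip in N (left out, the last holds). Time passes only in rows, so rows that repeat a pose let the fingers close. It gives the time, the measured TCP pose, the force, the opening and the grip force at its end, in the units of the state.
- r.read_state(): the state, without advancing time (a new reading comes with each control period).
- r.read_camera(name): name is "scene" or "top"; returns the picture (400x640x3 uint8, blue, green, red); there is no depth.
- r.camera_params(name): a dict with "vfov" (degrees; the focal length in pixels is half the picture's height over the tangent of half this angle, whatever the lens; pixels are square), "cx", "cy" (the principal point, pixels), "R" (3x3) and "t" (3): a world point X has camera coordinates R X + t. Camera axes: x right, y down, z forward; pixel columns grow to the right and rows downward; lengths in m; the calibration is good to about 2 mm. A picture is of the moment at which its call begins. camera_params takes no time and is no camera call.
- r.hand_in(): hands the job in; it is judged then, once.
The state is a dict: "time_s": time; "qpos": joint angles; "dq": joint speeds; "joint_torque": joint torques, N m; "tool_pos": TCP position; "tool_rot": TCP orientation; "force": force on the tool from outside, world axes, zero at the start; "ft_torque": the same for the moment, N m; "grip_width": finger opening in m; "gripper_force": force on a finger pad.
Only numpy, scipy, OpenCV 4.12 (cv2) and the standard library are available. Lean on these libraries where they do the work, as an engineer would, in place of code of your own. Each camera call takes 0.05 s, during which the arm holds its last target. There are 200 camera calls.

TASK

The ash rake is shut in its wooden holder by a lip in front of its handle: press down the short toe behind the rake's upright blade so that the handle end tips up over the lip, and slide the rake out endwise, handle first, until about 120 mm of the handle stand out past the lip. Leave it lying there in the holder, across the lip; do not force it (stay below 30 N) and leave everything else on the counter where it is.

Things in the scene. Friction and masses are not known exactly. Their poses are not given: they have to be found in the camera images.
- holder: Fixed wooden holder, 226 mm long (x), 47 mm wide, its flat bed 30 mm above the counter from x = 0 to 226 mm. Origin: on the counter below the bed's rear edge, on the centre line; +x points the way the rake comes out, z up. Cheeks (x = 10 to 226 mm, inner faces 27 mm apart, 10 mm thick) stand 15 mm above the bed. Two 6 mm thick feet reach 40 mm to each side near x = 110 mm.
- bed_at_hoop (a point): Point on the holder's bed below the middle of the fixed steel hoop, which bridges the channel at x = 170 to 180 mm of the holder and is 6 mm thick. The hoop keeps the rake from being lifted straight out and limits its tilting. Its underside is 18.5 to 40.5 mm above the bed: it was screwed on at a height that differs each time and is not measured; feel for it.
- bed_at_lip (a point): Point on the bed at the inner face of the fixed steel lip, which closes the channel at x = 220 to 226 mm of the holder. Lip and hoop are one fitting: the lip's top is always 10.5 mm lower than the hoop's underside, so 8 to 30 mm above the bed, not measured. A rake tilted up until its bar touches the hoop always clears the lip.
- rake: Loose ash rake, 0.26 to 0.44 kg, lying level in the channel. Flat steel bar 24 mm wide, 8 mm thick from x = -48 to 143 mm of its own frame, then a wooden handle of the same width and thickness to x = 268 mm. Origin: on the underside below the blade; +x to the handle end, z up. At the start it lies 50 to 62 mm behind the holder's origin: blade and toe overhang the bed's rear edge in the air.
- toe (a point): Middle of the top of the rake's toe, the part behind the blade (x = -48 to -3 mm of the rake, 8 mm thick). 1 to 4 N down on it tips the rake about the bed's rear edge; after about 3 to 14 mm the bar meets the hoop and the force climbs steeply. As the toe slides nearer to that edge the same tilt needs less pressing; once the handle lies on the lip it needs none.
- blade (a point): Middle of the top edge of the rake's upright steel blade: 24 mm wide, 6 mm thick (x = -3 to 3 mm of the rake), reaching 55 mm above the underside. It can be pushed from behind, at the toe or higher up; it fits between the cheeks but not through the hoop.
- handle_end (a point): Point on the rake's underside at the end of its handle, 268 mm from the rake's origin; at the start 2 to 14 mm short of the lip and level with the bed, below the lip's top.
- vise: Bystander: black plastic phone vise with a clamp knob, 85 x 55 x 57 mm, origin under its base.
- jar: Bystander: small glass jar with a steel screw lid, 52 mm across, 62 mm tall, origin under its base.
- tweezer: Bystander: stainless tweezer lying flat, 155 mm long, 6 mm high, origin near its middle.
- pick: Bystander: red plastic pick lying flat, 85 mm long, 6 mm high, origin near its middle.
- speaker: Bystander: grey speaker module, 45 x 70 x 30 mm, origin under its middle.
- salt_bowl: Bystander: small white bowl, 76 mm across, 35 mm high, origin under its middle.
Mind the look-alikes: they are no part of the job. What is shaped like the holder but pink is not meant.

How it is judged:
By the outcome, as a careful person would: the job done as asked, in the order asked, and still so for the second after the job is handed in, with the robot touching nothing.
It also fails if it takes over 58 s, if anything falls off the work surface, if the arm or the gripper's body presses on something with over 40 N, if the wrist force passes 120 N, or if a joint passes its speed limit or range.

## Working session

There is one attempt and no reset: what is moved stays moved. The work goes in short steps, Python scripts to look and compute and a shell command to move; the robot and the scene stay as the last step left them, time stands still between calls to the robot, and variables do not carry over. Pictures are saved under pics/ and viewed, at most 10 in all, crops included, and the job is handed in when it is done.

```bash
mkdir -p pics; python3 - <<'E'
from rig import r
import cv2
for n in("scene","top"):
    cv2.imwrite(f"pics/{n}0.png",r.read_camera(n)); p=r.camera_params(n); print(n,p)
print(r.read_state())
E
```

```text
scene {'vfov': 47.93979587662385, 'cx': 316.28106811014294, 'cy': 204.0528438839051, 'R': array([[ 0.87003703,  0.49276562,  0.01475171],
       [ 0.38817753, -0.66631458, -0.6366656 ],
       [-0.30389764,  0.55964893, -0.7709989 ]]), 't': array([-0.58971799, -0.05739836,  1.17308411])}
top {'vfov': 53.93865261054039, 'cx': 321.94608753861013, 'cy': 198.41306976398826, 'R': array([[ 0.02614906, -0.99963813, -0.00631138],
       [-0.99513844, -0.02543064, -0.095146  ],
       [ 0.09495106,  0.00876868, -0.99544332]]), 't': array([0.15029718, 0.56471266, 0.82127377])}
{'time_s': 0.1, 'qpos': array([ 1.12130095e+00,  9.17876134e-02,  1.23179148e+00,  3.16702630e-07,
        1.81980709e+00, -5.67161277e-02]), 'dq': array([ 0.00165593,  0.00023423, -0.00224632, -0.0005733 ,  0.00078727,
       -0.00074896]), 'joint_torque': array([ 2.45387659e-03, -4.60217249e+01, -4.19216287e+01, -1.21645780e-04,
        1.06553111e-02,  2.04163939e-05]), 'tool_pos': array([0.2295508 , 0.55406828, 0.23024684]), 'tool_rot': array([-6.12929789e-01, -3.08076135e+00,  2.72698527e-03]), 'force': array([-0.35755671, -0.65579581,  0.08860557]), 'ft_torque': array([ 0.0274321 , -0.0272523 ,  0.05160017]), 'gripper_force': 0.0, 'grip_width': 0.0857147168153755}
```

View pics/scene0.png

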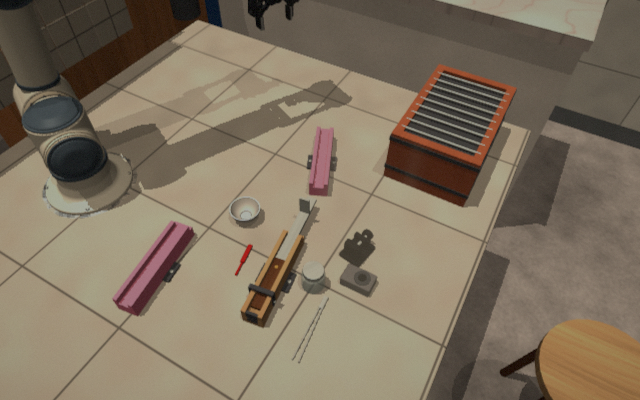

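View pics/top0.png

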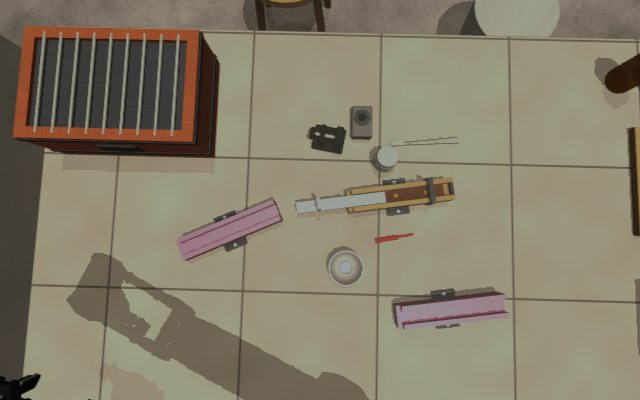

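The scene view has the brown holder at (275,275) with the rake's toe at (308,203). In the top view the toe is at (297,207), the blade near (318,203) and the lip end near (453,190). The handle points right (about -y). I'll zoom in.

```bash
cat >h.py <<'E'
import numpy as np
from rig import r
def ray(n,u,v):
    p=r.camera_params(n);f=200/np.tan(np.radians(p['vfov']/2));R=p['R']
    d=R.T@np.array([(u-p['cx'])/f,(v-p['cy'])/f,1]);return -R.T@p['t'],d
def onz(n,u,v,z):
    c,d=ray(n,u,v);return c+d*(z-c[2])/d[2]
def proj(n,X):
    p=r.camera_params(n);f=200/np.tan(np.radians(p['vfov']/2));c=p['R']@X+p['t']
    return f*c[:2]/c[2]+[p['cx'],p['cy']]
E
python3 - <<'E'
import cv2
a=cv2.imread("pics/top0.png")[160:230,285:465];b=cv2.imread("pics/scene0.png")[190:330,230:340]
cv2.imwrite("pics/t1.png",cv2.resize(a,None,fx=4.4,fy=4.4,interpolation=2))
cv2.imwrite("pics/s1.png",cv2.resize(b,None,fx=4.2,fy=4.2,interpolation=2))
E
```

```text
(no output)
```

View pics/t1.png

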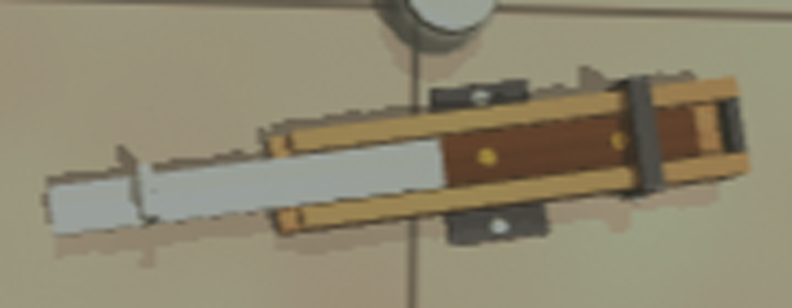

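View pics/s1.png

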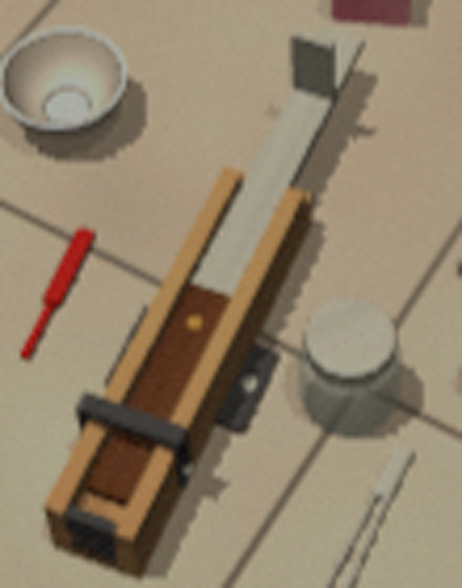

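In the top crop, the toe's rear edge has its middle at crop (51,207), the steel/wood joint is at (443,163), and the handle end at (698,132). The bed's rear edge lies at about (274,190), the hoop around (645,135), and the lip at (722,125) to (740,125). Next I convert these to world points.

```bash
python3 - <<'E'
from h import *
T=lambda x,y,z:onz("top",x/4.4+285-.4,y/4.4+160-.4,z)
S=lambda x,y,z:onz("scene",x/4.2+230-.4,y/4.2+190-.4,z)
t=T(51,207,.038);j=T(443,163,.038);h=T(698,132,.038);e=T(274,190,.030);l=T(732,124,.05)
print(t,j,h,e,l)
print(np.linalg.norm(j-t)*1e3,"191",np.linalg.norm(h-t)*1e3,"316", np.linalg.norm(e-t)*1e3)
u=(h-t)/np.linalg.norm(h-t);print(u,np.degrees(np.arctan2(u[1],u[0])))
# scene: toe rear end corners & blade top
print("blade top scene",S(315,42,.085),"expected",t+u*.048+[0,0,.047]); print("toe rear-right scene",S(363,40,.038))
print("joint scene",S(213,292,.038))
for n,o in(("bowl",(346,267)),("jar",(387,157)),("vise",(327,138))): print(n,onz("top",*o,.03))
E
```

```text
[0.54062857 0.21910075 0.038     ] [0.56685842 0.02992894 0.038     ] [ 0.5851096  -0.09333494  0.038     ] [0.5523299  0.11101212 0.03      ] [ 0.58786039 -0.1059505   0.05      ]
190.9816183065145 191 315.5861599057297 316 109.01409987213543
[ 0.14094735 -0.99001709  0.        ] -81.89733124762185
blade top scene [0.55007102 0.16846709 0.085     ] expected [0.54739405 0.17157993 0.085     ]
toe rear-right scene [0.55309146 0.21781408 0.038     ]
joint scene [0.57033195 0.02856687 0.038     ]
bowl [0.41591681 0.11011378 0.03      ]
jar [0.65433793 0.02591716 0.03      ]
vise [0.69320309 0.15725097 0.03      ]
```

```bash
python3 - <<'E'
from h import *
from scipy.spatial.transform import Rotation as Q
s=r.read_state();M=Q.from_rotvec(s['tool_rot']).as_matrix();y=M[:,1];a=np.degrees(np.arctan2(y[1],y[0]))
print(M.round(3),a,"turn",(-81.9-a+90)%180-90, np.array([.5436,.1983,.10])-s['tool_pos'])
E
```

```text
[[-0.924  0.383 -0.001]
 [ 0.383  0.924 -0.002]
 [ 0.    -0.002 -1.   ]] 67.49541622291692 turn 30.604583777083064 [ 0.3140492  -0.35576828 -0.13024684]
```

```bash
python3 -m inch '[{"dx":0.027,"dy":-0.030,"dz":0,"turn":3},{"dx":0.054,"dy":-0.061,"dz":0,"turn":6},{"dx":0.081,"dy":-0.092,"dz":0,"turn":9},{"dx":0.108,"dy":-0.122,"dz":0,"turn":12},{"dx":0.135,"dy":-0.153,"dz":0,"turn":15},{"dx":0.162,"dy":-0.183,"dz":0,"turn":18},{"dx":0.189,"dy":-0.214,"dz":0,"turn":21},{"dx":0.216,"dy":-0.244,"dz":0,"turn":24},{"dx":0.243,"dy":-0.275,"dz":-0.02,"turn":27},{"dx":0.27,"dy":-0.305,"dz":-0.04,"turn":29},{"dx":0.297,"dy":-0.336,"dz":-0.06,"turn":30.6},{"dx":0.314,"dy":-0.356,"dz":-0.08,"turn":30.6}]' 1 40
python3 -m inch '[{"dz":-0.02},{"dz":-0.04},{"dz":-0.05},{"dz":-0.05}]'
python3 - <<'E'
from h import *
import cv2
from scipy.spatial.transform import Rotation as Q
a=r.read_camera("top");b=r.read_camera("scene");cv2.imwrite("pics/b2.png",cv2.resize(b[130:330,220:380],None,fx=3,fy=3))
s=r.read_state();y=Q.from_rotvec(s['tool_rot']).as_matrix()[:,1]
print(s['tool_pos'],np.degrees(np.arctan2(y[1],y[0])),s['force'],s['time_s'])
E
```

```text
time_s: 1.1
tool_pos: [0.5437, 0.1981, 0.1527]
tool_rot: [-0.223, 3.132, 0.0]
force: [0.8, 0.5, 1.0]
grip_width: 0.0001
gripper_force: 0.0
[0.54262624 0.19505975 0.1465501 ] 97.7730937689554 [-0.41264522  0.31681274 -1.00930825] 1.2validation failed for argument at $[0]...
```

View pics/b2.png

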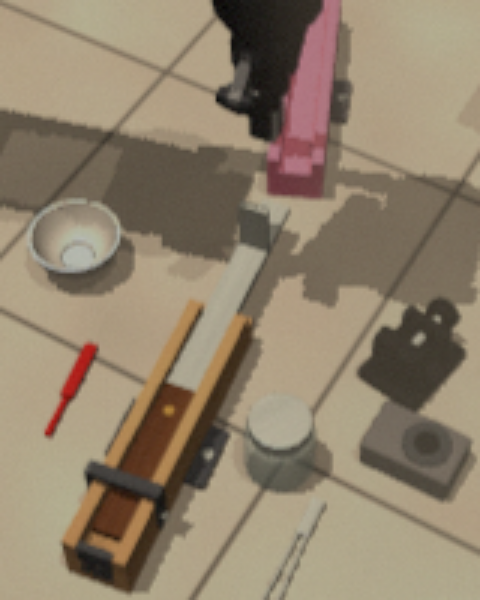

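The second call was refused because every row needs all four keys. The picture shows the closed gripper above and behind the blade, with the rake still lying level. I'll descend now.

```bash
python3 -m inch '[{"dx":0,"dy":0,"dz":-0.035,"turn":0},{"dx":0,"dy":0,"dz":-0.07,"turn":0},{"dx":0,"dy":0,"dz":-0.095,"turn":0},{"dx":0,"dy":0,"dz":-0.102,"turn":0},{"dx":0,"dy":0,"dz":-0.102,"turn":0},{"dx":0,"dy":0,"dz":-0.102,"turn":0}]'
python3 -m inch '[{"dx":0,"dy":0,"dz":0,"turn":0},{"dx":0,"dy":0,"dz":0,"turn":0}]'
```

```text
time_s: 1.7
tool_pos: [0.5425, 0.2004, 0.052]
tool_rot: [-0.222, 3.133, 0.0]
force: [0.2, 0.2, 0.0]
grip_width: 0.0001
gripper_force: 0.0
time_s: 1.87
tool_pos: [0.5436, 0.2006, 0.0536]
tool_rot: [-0.222, 3.129, 0.002]
force: [0.0, -0.7, 0.4]
grip_width: 0.0001
gripper_force: 0.0
```

```bash
python3 -m inch '[{"dx":0,"dy":0,"dz":-0.004,"turn":0},{"dx":0,"dy":0,"dz":-0.008,"turn":0},{"dx":0,"dy":0,"dz":-0.012,"turn":0},{"dx":0,"dy":0,"dz":-0.012,"turn":0}]'
for i in 1 2 3; do python3 -m inch '[{"dx":0,"dy":0,"dz":-0.002,"turn":0},{"dx":0,"dy":0,"dz":-0.002,"turn":0}]' | egrep 'pos|force:' ; done
```

```text
time_s: 2.2
tool_pos: [0.542, 0.2005, 0.0383]
tool_rot: [0.222, -3.133, -0.001]
force: [-0.9, 2.2, 2.1]
grip_width: -0.0004
gripper_force: 1.6
tool_pos: [0.5425, 0.2008, 0.0373]
force: [-1.3, 3.9, 4.1]
gripper_force: 3.0
tool_pos: [0.5426, 0.2009, 0.0355]
force: [-1.1, 4.6, 5.1]
gripper_force: 3.5
tool_pos: [0.5431, 0.2011, 0.0345]
force: [-0.6, 3.9, 7.5]
gripper_force: 4.1
```

```bash
python3 - <<'E'
from h import *
import cv2
a=r.read_camera("top");b=r.read_camera("scene")
A=cv2.resize(a[160:230,285:465],None,fx=4.4,fy=4.4,interpolation=2)
B=cv2.resize(b[190:330,230:340],None,fx=3,fy=3,interpolation=2)[:290]
C=cv2.resize(b[190:330,230:340],None,fx=2.1,fy=2.1,interpolation=2)
im=np.zeros((602,792,3),np.uint8)[:600];im[:308]=A;im[308:600,:231]=C[:292];D=cv2.resize(b[245:325,235:320],None,fx=3.6,fy=3.6,interpolation=2);im[308:596,300:606]=D
cv2.imwrite("pics/c3.png",im)
E
```

```text
(no output)
```

View pics/c3.png

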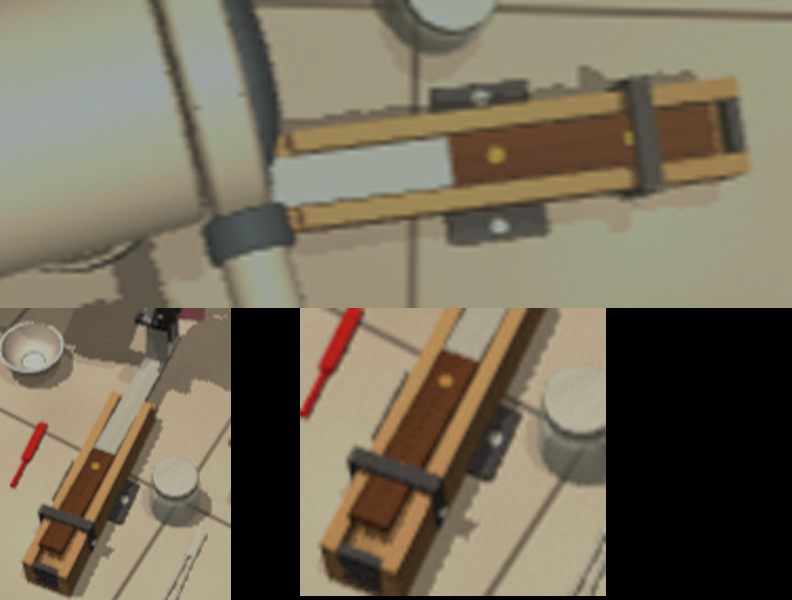

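```bash
cat >>h.py <<'E'
def tri(p,q):
    c1,d1=ray("top",*p);c2,d2=ray("scene",*q);k=np.linalg.lstsq(np.c_[d1,-d2],c2-c1,rcond=None)[0]
    a,b=c1+d1*k[0],c2+d2*k[1];return (a+b)/2,np.linalg.norm(a-b)
E
python3 - <<'E'
from h import *
print(tri((717/4.4+284.6,130/4.4+159.6),(235+370/3.6-.4,245+218/3.6-.4)))
print(tri((452/4.4+284.6,162/4.4+159.6),(235+459/3.6-.4,245+48/3.6-.4)))
# lip top: inner/outer mid in both
print("lip",tri((732/4.4+284.6,124/4.4+159.6),(230+92/4.2-.4,190+520/4.2-.4)))
E
```

```text
(array([ 0.65969162, -0.05789157,  0.07864568]), np.float64(0.16961309867876959))
(array([0.64826895, 0.06346626, 0.07460273]), np.float64(0.18090633007415907))
lip (array([ 0.58945717, -0.10935595,  0.0389954 ]), np.float64(0.00038797920974414707))
```

```bash
python3 - <<'E'
from h import *
print(tri((717/4.4+284.6,130/4.4+159.6),(235+70/3.6-.4,245+218/3.6-.4)))
print(tri((452/4.4+284.6,162/4.4+159.6),(235+159/3.6-.4,245+48/3.6-.4)))
E
```

```text
(array([ 0.58633326, -0.09728388,  0.05079673]), np.float64(0.004122335010499421))
(array([0.56730201, 0.02663432, 0.04296512]), np.float64(0.0009076686188892788))
```

The rake has tilted by about 6 %. The handle end's underside is at about z 0.043 and the lip's top at about 0.039, so the handle clears the lip. I'll slide along the slope.

```bash
for i in 1 2 3; do python3 -m inch '[{"dx":0.0004,"dy":-0.0025,"dz":0.0001,"turn":0},{"dx":0.0007,"dy":-0.005,"dz":0.0003,"turn":0}]' | egrep 'pos|  *force|^force' ; done
```

```text
tool_pos: [0.5438, 0.1966, 0.035]
force: [-0.6, 6.7, 7.8]
tool_pos: [0.5446, 0.1917, 0.0355]
force: [-1.5, 8.3, 9.1]
tool_pos: [0.5457, 0.187, 0.0365]
force: [-1.1, 9.3, 11.5]
```

```bash
for i in 1 2; do python3 -m inch '[{"dx":0.0004,"dy":-0.0025,"dz":0.0005,"turn":0},{"dx":0.0007,"dy":-0.005,"dz":0.001,"turn":0},{"dx":0.0007,"dy":-0.005,"dz":0.001,"turn":0}]' | egrep 'pos|^force' ; done
python3 - <<'E'
from h import *
import cv2
a=r.read_camera("top");b=r.read_camera("scene")
im=np.zeros((600,792,3),np.uint8);im[:308]=cv2.resize(a[160:230,285:465],None,fx=4.4,fy=4.4,interpolation=2)
im[308:596,300:606]=cv2.resize(b[245:325,235:320],None,fx=3.6,fy=3.6,interpolation=2);cv2.imwrite("pics/d4.png",im)
E
```

```text
tool_pos: [0.5465, 0.1813, 0.0375]
force: [-0.5, 6.0, 9.9]
tool_pos: [0.5469, 0.176, 0.0379]
force: [-1.2, 4.2, 9.7]
```

View pics/d4.png

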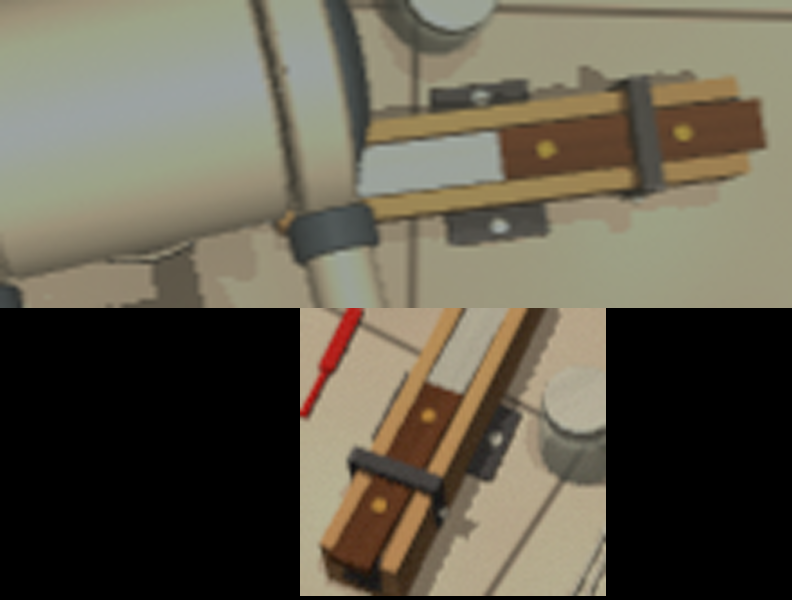

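The handle end (765,125) is now past the lip (742), standing out by about 10 mm. I'll go on with less pressing.

```bash
python3 -m inch '[{"dx":0.0007,"dy":-0.005,"dz":0.002,"turn":0},{"dx":0.0014,"dy":-0.010,"dz":0.004,"turn":0},{"dx":0.0021,"dy":-0.015,"dz":0.005,"turn":0}]' | egrep 'pos|^force'
python3 -m inch '[{"dx":0.0007,"dy":-0.005,"dz":0.004,"turn":0},{"dx":0.0014,"dy":-0.010,"dz":0.008,"turn":0},{"dx":0.0014,"dy":-0.010,"dz":0.012,"turn":0}]' | egrep 'pos|^force'
```

```text
tool_pos: [0.5478, 0.1598, 0.0408]
force: [-0.6, 3.3, 1.9]
tool_pos: [0.5491, 0.1482, 0.0523]
force: [-0.0, -0.1, 0.5]
```

```bash
python3 -m inch '[{"dx":0,"dy":0,"dz":0.004,"turn":0},{"dx":0.0007,"dy":-0.005,"dz":0.007,"turn":0},{"dx":0.0014,"dy":-0.010,"dz":0.007,"turn":0},{"dx":0.0021,"dy":-0.015,"dz":0.007,"turn":0},{"dx":0.0028,"dy":-0.020,"dz":0.007,"turn":0}]' | egrep 'pos|^force'
python3 -m inch '[{"dx":0.0007,"dy":-0.005,"dz":0,"turn":0},{"dx":0.0014,"dy":-0.010,"dz":0,"turn":0},{"dx":0.0021,"dy":-0.015,"dz":0,"turn":0},{"dx":0.0028,"dy":-0.020,"dz":0,"turn":0},{"dx":0.0035,"dy":-0.025,"dz":0,"turn":0},{"dx":0.0035,"dy":-0.025,"dz":0,"turn":0}]' | egrep 'pos|^force'
python3 - <<'E'
from h import *
import cv2
a=r.read_camera("top");b=r.read_camera("scene")
im=np.zeros((600,792,3),np.uint8);im[:308]=cv2.resize(a[160:230,365:545],None,fx=4.4,fy=4.4,interpolation=2)
im[308:596,300:660]=cv2.resize(b[250:346,200:320],None,fx=3,fy=3,interpolation=2);cv2.imwrite("pics/e5.png",im)
E
```

```text
tool_pos: [0.5524, 0.1301, 0.0603]
force: [0.5, 3.8, 2.7]
tool_pos: [0.5556, 0.1035, 0.0593]
force: [-0.0, -0.4, 0.7]
```

View pics/e5.png

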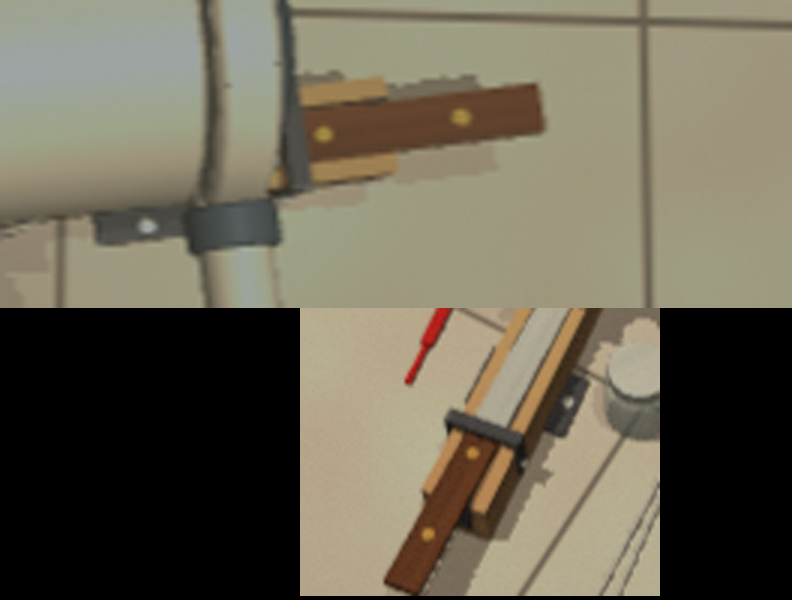

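The handle end is at top-crop (542,108), well past the lip. I'll compute how far it stands out.

```bash
python3 - <<'E'
from h import *
u=np.array([.141,-.99,0])
h=onz("top",542/4.4+364.6,108/4.4+159.6,.050);e=onz("top",274/4.4+284.6,190/4.4+159.6,.03)
l=onz("top",732/4.4+284.6,124/4.4+159.6,.039)
print(h,l,"end in holder via edge",(h-e)@u,"via lip",223e-3+(h-l)@u, "tri",tri((542/4.4+364.6,108/4.4+159.6),(200+103/3-.3,250+279/3-.3)))
s=r.read_state();print((s['tool_pos']-e)@u,s['time_s'])
E
```

```text
[ 0.59752724 -0.18323907  0.05      ] [ 0.58930266 -0.10947379  0.039     ] end in holder via edge 0.2976814972743706 via lip 0.2971872943791202 tri (array([ 0.59863143, -0.18084403,  0.05284085]), np.float64(0.0038439538527745227))
0.007449974805463259 5.4167
```

```bash
python3 -m inch '[{"dx":0.0007,"dy":-0.005,"dz":0,"turn":0},{"dx":0.0014,"dy":-0.010,"dz":0,"turn":0},{"dx":0.0021,"dy":-0.015,"dz":0,"turn":0},{"dx":0.0028,"dy":-0.020,"dz":0,"turn":0},{"dx":0.0035,"dy":-0.025,"dz":0,"turn":0},{"dx":0.0042,"dy":-0.030,"dz":0,"turn":0},{"dx":0.0048,"dy":-0.034,"dz":0,"turn":0},{"dx":0.0054,"dy":-0.038,"dz":0,"turn":0},{"dx":0.0057,"dy":-0.040,"dz":0,"turn":0},{"dx":0.0057,"dy":-0.040,"dz":0,"turn":0}]' | egrep 'pos|^force'
cat >m.py <<'E'
from h import *
import cv2
a=r.read_camera("top");H=cv2.cvtColor(a,cv2.COLOR_BGR2HSV)
m=cv2.inRange(H,(0,90,40),(14,255,140));m[:160]=0;m[230:]=0;m[:,:455]=0;m[:,560:]=0
ys,xs=np.nonzero(m);x=xs.max();k=xs>=x-2
u=np.array([.141,-.99,0]);L=np.array([.5893,-.1095,.039]);p=onz("top",x+.5,ys[k].mean(),.051)
print(x,ys[k].mean(),len(xs),"out mm",1e3*((p-L)@u)-3,p)
cv2.imwrite("pics/f%d.png"%(r.read_state()['time_s']*100),cv2.resize(a[150:240,300:560],None,fx=3,fy=3,interpolation=2))
E
python3 m.py; ls pics
```

```text
tool_pos: [0.5613, 0.0641, 0.0595]
force: [0.3, 1.0, 0.6]
507 182.3846153846154 476 out mm 112.34456352902296 [ 0.60216176 -0.22417783  0.051     ]
b2.png
c3.png
d4.png
e5.png
f630.png
s1.png
scene0.png
t1.png
top0.png
```

```bash
python3 -m inch '[{"dx":0.0003,"dy":-0.002,"dz":0,"turn":0},{"dx":0.0006,"dy":-0.004,"dz":0,"turn":0},{"dx":0.0009,"dy":-0.006,"dz":0,"turn":0},{"dx":0.0011,"dy":-0.008,"dz":0,"turn":0},{"dx":0.0011,"dy":-0.008,"dz":0,"turn":0}]' | egrep 'pos|^force'
python3 m.py
```

```text
tool_pos: [0.5623, 0.0565, 0.0594]
force: [-0.9, 1.6, -0.8]
511 181.48275862068965 442 out mm 120.97251792053622 [ 0.60428619 -0.23259037  0.051     ]
```

Now about 121 mm stand out. I'll back off, rise, and look.

```bash
python3 -m inch '[{"dx":-0.0014,"dy":0.010,"dz":0,"turn":0},{"dx":-0.0028,"dy":0.020,"dz":0.01,"turn":0},{"dx":-0.0028,"dy":0.020,"dz":0.04,"turn":0},{"dx":-0.005,"dy":0.050,"dz":0.08,"turn":0},{"dx":-0.01,"dy":0.090,"dz":0.10,"turn":0},{"dx":-0.02,"dy":0.130,"dz":0.12,"turn":0},{"dx":-0.04,"dy":0.165,"dz":0.12,"turn":0},{"dx":-0.06,"dy":0.195,"dz":0.12,"turn":0},{"dx":-0.06,"dy":0.195,"dz":0.12,"turn":0},{"dx":-0.06,"dy":0.195,"dz":0.12,"turn":0}]' | egrep 'pos|^force'
python3 m.py; ls -t pics|head -1; cp pics/$(ls -t pics|head -1) pics/end.png
```

```text
tool_pos: [0.5008, 0.2551, 0.1809]
force: [-0.0, -0.7, 0.0]
511 181.48275862068965 597 out mm 120.97251792053622 [ 0.60428619 -0.23259037  0.051     ]
f765.png
```

View pics/end.png

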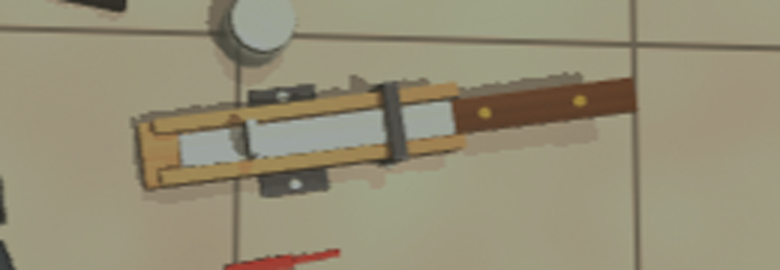

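The rake lies across the lip, with its handle from about (456,116) to its end at (635,95). About 121 mm stand out, the rake is still in the holder, and the robot is clear of it.

```bash
python3 -c "
from rig import r
print(r.hand_in())"
```

```text
the job is handed in; nothing more can be done
None
```

The rake was tipped over the lip and slid out handle first: about 121 mm of handle stand out past the lip, it is still lying in the holder, the highest force reading was about 15 N, no other object was touched, and the job is handed in.

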